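# Tare the bench balance with its draught cover shut

### The job

The empty steel cup on the pan of the bench balance has to be tared. With the fingertips, draw the sliding cover of the clear draught shield fully shut by the black grip on it; only then press the wide bar key in the middle of the key row gently all the way down, hold it for about half a second and let it come up again. Leave the other keys and the cup untouched, and do not move or lift anything standing round the balance.

Things in the scene. Friction and masses are not known exactly. Their poses are not given: they have to be found in the camera images.
- balance: White bench balance, 300 x 200 mm, fixed. Origin under its centre, at desk height; +x to its back, +y to its left, +z up. The front 120 mm is a sloping panel: a row of keys, a blank display behind. Behind it (x -26 to 126 mm, y +-76 mm) a low draught shield of clear panes with top rails up to 143 mm above the desk; inside, at x = 50 mm, the steel pan, 108 mm across, 72 mm above the desk.
- cover (a joint): How far the shield's clear top cover stands open, m: 0 = fully shut (end stop), at most 0.095. It slides captive in grooves along the balance's x axis, to the back as it opens; shutting moves it in the balance's -x direction. It needs about 1.5 N and stays where it is left. Its top face is 140 mm above the desk.
- cover_grip (a point): Middle of the top edge of the black grip on the cover, on its upright back face, 157 mm above the desk; moves with the cover. The grip is 74 mm wide (along the balance's y); its back face is 17 mm high and looks to the balance's back; its front slopes down as a wedge. Behind it the cover is a flat plate for 115 mm. With the cover shut the back face lies at x = +8 mm of the balance.
- key_bar (a joint): Travel of the wide bar key (the tare key), m: 0 = up, 0.004 = all the way down. A spring returns it; it starts to move at 1.5 N and is fully down at 3.5 N.
- key_bar_top (a point): Centre of the top face of the wide bar key, about 53 mm above the desk: 50 mm wide (along the balance's y), 24 mm deep, in the middle of the row at x = -109 mm, y = 0 of the balance. It stands 6 mm proud of the panel, its face leans 10 degrees to the front; pressing straight down works. All keys are of the same white plastic.
- key_round (a joint): Travel of the small round key at the left end of the row (y = +78 mm), m, 0 = up; not to be pressed.
- key_left (a joint): Travel of the small square key left of the bar (18 mm wide, y = +53 mm), m, 0 = up; not to be pressed.
- key_right (a joint): Travel of the small square key right of the bar (18 mm wide, y = -53 mm), m, 0 = up; not to be pressed.
- key_far_right (a joint): Travel of the small square key at the right end of the row (y = -78 mm), m, 0 = up; not to be pressed.
- cup_mid (a point): Centre, half-way up, of the empty steel cup that stands loose on the pan inside the shield (65 mm across, 48 mm high, rim 120 mm above the desk, so the cover passes 16 mm over it). Not to be touched.
- cup_steel: The same steel cup; origin at the centre of its underside.
- weight_50: Small brass check weight (20 mm across, 21 mm high), right of the balance; origin under its centre. Leave alone.
- weight_100: Middle brass check weight (25 mm across, 27 mm high), right of the balance. Leave alone.
- weight_200: Large brass check weight (32 mm across, 34 mm high), right of the balance. Leave alone.
- scoop_alu: Metal scoop with a wooden handle, 228 mm long, 40 mm high, lying on the desk. Leave alone.
- cup_green: Round cup with a few beans in it, 71 mm across, 42 mm high, on the desk to the right. Leave alone.
- stamp_lot: Wooden hand stamp with a knob, 73 mm high, on the desk at the far left. Leave alone.
Not all that is in view belongs to the job. Leave any red or yellow look-alike of the cup_steel alone.

How it is judged:
On the way, in this order (a step that is already met when the one before it is completed fails the run):
1. the cover is fully shut, with the bar key still up (value of joint cover below 0.004 m and value of joint key_bar below 0.001 m), for 0.2 s.
2. the wide bar key is held all the way down (value of joint key_bar above 0.003 m and value of joint cover below 0.004 m), for 0.2 s.
At the end, for the whole second after the job is handed in: The cover is shut to within 4 mm, the bar key has been held down (at least 3 of its 4 mm, for at least 0.2 s) and is up again, the other keys are up, the steel cup stands upright within 5 mm of where it stood, and the things round the balance are within 15 mm of where they were (all of step 1 and value of joint each of key_round, key_left, key_right, key_far_right below 0.001 m and distance of cup_steel from where it was at the start of the episode below 0.005 m and linear speed of cup_steel below 0.02 m/s and angle between cup_steel's own z axis and vertical below 0.1 rad and distance of each of weight_50, weight_100, weight_200, scoop_alu, cup_green, stamp_lot from where it was at the start of the episode below 0.015 m); the robot touches nothing.
It fails at once if the bar key is pressed while the cover is open (value of joint key_bar above 0.0015 m and value of joint cover above 0.005 m).
It fails at once if another key is pressed (value of joint any of key_round, key_left, key_right, key_far_right above 0.0015 m).
It fails at once if the steel cup is touched, shifted or lifted (contact force between any of the arm, the fingers and cup_steel above 0.3 N or distance of cup_steel from where it was at the start of the episode above 0.006 m).
It fails at once if something standing round the balance is shifted or lifted (distance of any of weight_50, weight_100, weight_200, scoop_alu, cup_green, stamp_lot from where it was at the start of the episode above 0.015 m).
It fails at once if the balance is pressed hard (over 30 N) (contact force between any of the fingers, the arm and balance above 30 N).
It also fails if it takes over 42 s, if anything falls off the work surface, if the arm or the gripper's body presses on something with over 40 N, if the wrist force passes 120 N, or if a joint passes its speed limit or range.

### The arm

A 6-joint arm with a two-finger parallel gripper is mounted at the origin on a cart in front of the work surface, level with it; the furniture and walls round the work are solid. World frame = base frame: x ahead of the robot, y to its left, z up, the work surface at z = 0. Lengths are in m, angles in rad, forces in N, time in s.
With the tool pointing down it reaches from about 0.275 to 0.85 m from the base axis. Payload 5.2 kg.
Tool frame: the origin (TCP) lies midway between the tips of the shut fingers; the grasp point (between the pads) lies 19 mm behind it (bot.hold_point_z is the distance from the TCP to the grasp point, in m); z points along the fingers, x is the direction in which the jaws open and shut, and the axes are right-handed (so a half turn about z gives the same grasp; the last joint's range is limited). The gripper opens to 85 mm and grips with 20 to 120 N. Pads are 22 mm wide; open, the fingers measure 114 mm over their backs; the gripper's body (76 mm by 85 mm) begins 54 mm behind the grasp point. The pads swing forward as they close: fully open they stand 13 mm farther back than shut.
Start: joints at [-1.305, 0.259, 1.535, -0, 1.348, -0.203], TCP at [0.249, -0.491, 0.231] pointing down, gripper open.
Joint ranges: [-3.14, 3.14], [-0.91, 2.08], [0.19, 2.58], [-1.22, 4.36], [0.22, 2.71], [-3.12, 3.12]. Speed limits (rad/s): [2.57, 2.57, 3.14, 3.14, 3.14, 3.14].

### API

Orientations are given as a unit quaternion [w, x, y, z].
In Python, from rig import bot, jaws, solver, imaging gives the robot as it stands. Calls block until the motion is done:
- bot.reach(position, orientation): joint-space move of the TCP to a pose.
- bot.move_straight(position, attitude=None, v=0.15): straight line of the TCP; attitude=None keeps the orientation; v is the mean speed in m/s.
- bot.move_j(angles): joint-space move.
- jaws.open_jaws() and jaws.close(newtons=None): open the fingers fully, or close them until they stop; newtons is the grip in N (None keeps the last).
- bot.hold(seconds).
- solver.solve_ik(position, orientation): joint angles nearest the present ones, or None.
- imaging.read_camera(name): name is "scene" or "top" or "wrist"; returns the picture (400x640x3 uint8, red, green, blue); there is no depth.
- imaging.camera_model(name): a dict with "K" (3x3 intrinsics, pixels), "R" (3x3) and "t" (3): a world point X has camera coordinates R X + t; the wrist camera has in their place "T_tool_cam" (4x4, takes a point from camera to tool coordinates, whose origin is the TCP and whose axes are the tool frame's). Camera axes: x right, y down, z forward; pixel columns grow to the right and rows downward; lengths in m; the calibration is good to about 2 mm. A picture is of the moment at which its call begins: read the wrist's pose just before it. camera_model takes no time and is no camera call.
A pose or a line that the arm cannot do raises bot.IKError and nothing moves.
- bot.job_done(): hands the job in, once; it reports no verdict.
Readings, each from a call of its own:
- bot.current_clock(): time.
- bot.current_joint_positions(): joint angles.
- bot.current_dq(): joint speeds.
- bot.current_joint_efforts(): joint torques, N m.
- bot.current_tool_pos(): TCP position.
- bot.current_ee_rot(): TCP orientation.
- bot.current_contact_force(): force on the tool from outside, world axes, zero at the start.
- bot.current_wrist_torque(): the same for the moment, N m.
- bot.current_gripper_width(): finger opening in m.
Only numpy, scipy, OpenCV 4.12 (cv2) and the standard library are available. Lean on these libraries where they do the work, as an engineer would, in place of code of your own. Each camera call takes 0.05 s, during which the arm holds its last target.

## Working session

There is one attempt and no reset: what is moved stays moved. The work goes in short steps, each a Python script; the robot and the scene stay as the last script left them, time stands still between calls to the robot, and variables do not carry over. Pictures are saved under pics/ and viewed, and the job is handed in when it is done.

```bash
ls; mkdir -p pics
python3 - <<'E'
from rig import bot, jaws, solver, imaging
import cv2
for n in ["scene","top","wrist"]:
    im=imaging.read_camera(n); cv2.imwrite(f"pics/{n}0.png",im[:,:,::-1])
    m=imaging.camera_model(n); print(n,{k:v.round(4).tolist() if hasattr(v,'round') else v for k,v in m.items()})
print(bot.current_clock(), bot.current_ee_rot(), bot.current_tool_pos())
E
```

```text
pics
scene {'K': [[433.2691, 0.0, 326.004], [0.0, 433.2691, 210.3408], [0.0, 0.0, 1.0]], 'R': [[0.441, -0.8975, -0.0089], [-0.6259, -0.3004, -0.7197], [0.6432, 0.323, -0.6942]], 't': [-0.2111, 0.4434, 1.114]}
top {'K': [[372.4645, 0.0, 321.9059], [0.0, 372.4645, 202.4329], [0.0, 0.0, 1.0]], 'R': [[-0.0277, -0.9993, -0.0234], [-0.9893, 0.0307, -0.1425], [0.1432, 0.0192, -0.9895]], 't': [0.063, 0.5704, 1.2905]}
wrist {'K': [[321.7024, 0.0, 320.9504], [0.0, 321.7024, 204.6232], [0.0, 0.0, 1.0]], 'T_tool_cam': [[1.0, 0.0002, 0.0001, -0.0002], [-0.0002, 0.9583, 0.2859, -0.0721], [-0.0001, -0.2859, 0.9583, -0.1424], [0.0, 0.0, 0.0, 1.0]]}
0.15 [-4.77435566e-04  8.51993194e-01 -5.23552401e-01 -5.03408236e-04] [ 0.24840218 -0.49026685  0.23067596]
```

View pics/scene0.png

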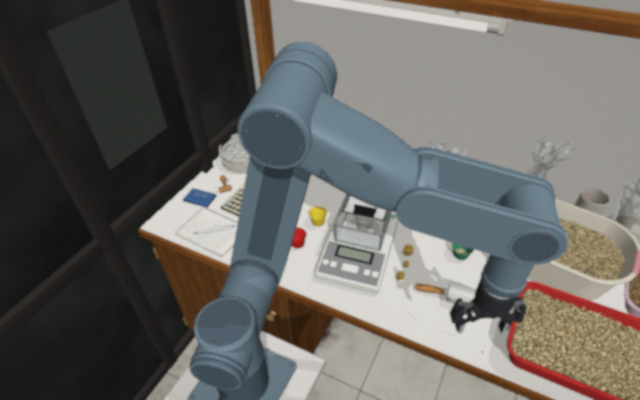

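View pics/top0.png

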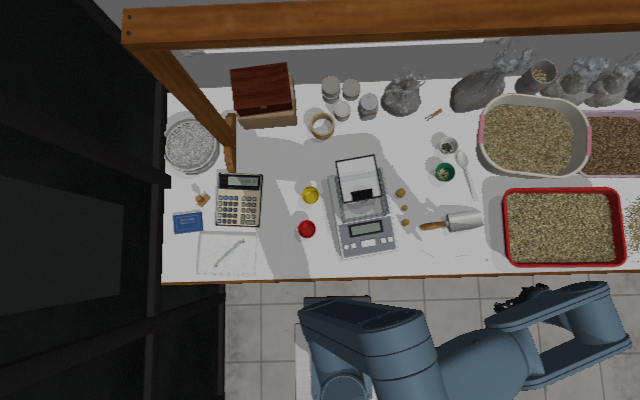

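The top view shows the balance at about (362,215) with its black grip near (362,195). The keys are in a row at about y=243, and red and yellow look-alike cups stand to the left. I'll enlarge both views.

Run:
```python
import cv2
a=cv2.imread("pics/top0.png")[145:265,320:420]; cv2.imwrite("pics/topc.png",cv2.resize(a,None,fx=5,fy=5,interpolation=cv2.INTER_CUBIC))
a=cv2.imread("pics/scene0.png")[185:295,305:415]; cv2.imwrite("pics/scenec.png",cv2.resize(a,None,fx=5,fy=5,interpolation=cv2.INTER_CUBIC))
```

```text
(no output)
```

View pics/topc.png

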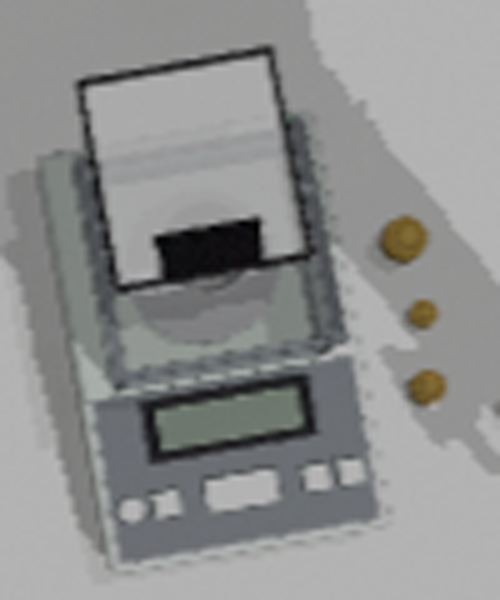

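View pics/scenec.png

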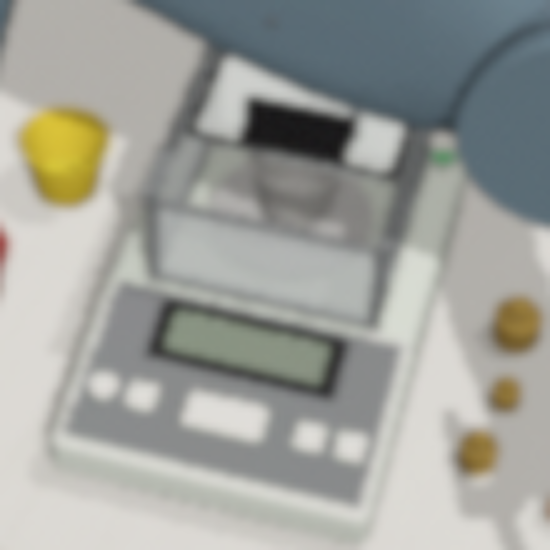

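The five keys sit at crop positions (132,511) round, (167,503), (241,490), (318,477) and (350,471). The wide one in the middle, at about (241,490), is the tare bar. The grip's back edge runs from about (157,235) to (260,218). Next I'll measure these by masks and ray casting.

```bash
cat > h.py <<'E'
import numpy as np, cv2
from rig import bot, jaws, solver, imaging
def ray(cam,uv,z):
    m=imaging.camera_model(cam);K,R,t=map(np.array,(m["K"],m["R"],m["t"]))
    d=R.T@np.linalg.inv(K)@np.array([uv[0],uv[1],1.]);c=-R.T@t
    return c+d*(z-c[2])/d[2]
def tri(uv1,uv2,c1="top",c2="scene"):
    L=[]
    for c,uv in((c1,uv1),(c2,uv2)):
        a=ray(c,uv,1.0);b=ray(c,uv,0.);L.append((a,(b-a)/np.linalg.norm(b-a)))
    A=np.stack([L[0][1],-L[1][1]],1);s=np.linalg.lstsq(A,L[1][0]-L[0][0],rcond=None)[0]
    p=L[0][0]+s[0]*L[0][1];q=L[1][0]+s[1]*L[1][1];return (p+q)/2,np.linalg.norm(p-q)
E
python3 - <<'E'
from h import *
def comps(path,x0,y0,x1,y1,f,amin):
    im=cv2.imread(path)[y0:y1,x0:x1].astype(int); s=6
    im=cv2.resize(im.astype(np.uint8),None,fx=s,fy=s,interpolation=cv2.INTER_CUBIC).astype(int)
    n,l,st,c=cv2.connectedComponentsWithStats(f(im).astype(np.uint8))
    return [((c[i]+.5)/s-.5+[x0,y0],st[i,4]/s/s,l==i) for i in range(1,n) if st[i,4]/s/s>amin]
W=lambda t:(lambda i:i.min(2)>t)
K={}
for cam,box in(("top",(340,234,394,252)),("scene",(319,255,380,280))):
    for t in (165,):
        r=[(c,a) for c,a,_ in comps(f"pics/{cam}0.png",*box,W(t),6)]
        r=[x for x in r if x[1]<130]; r.sort(key=lambda x:x[0][0]); K[cam]=r
        for c,a in r: print(cam,c.round(2),round(a,1),ray(cam,c,.053).round(4))
E
```

```text
top [345.93 246.6 ] 11.4 [ 0.4125 -0.0333  0.053 ]
top [353.06 245.3 ] 14.7 [ 0.4163 -0.0583  0.053 ]
top [367.97 242.68] 74.9 [ 0.4239 -0.1104  0.053 ]
top [383.   240.08] 15.6 [ 0.4314 -0.163   0.053 ]
top [388.38 250.65] 12.0 [ 0.3944 -0.1797  0.053 ]
top [389.89 238.87] 15.1 [ 0.4349 -0.1871  0.053 ]
scene [323.03 260.7 ] 62.7 [ 0.411  -0.0236  0.053 ]
scene [332.89 263.57] 39.5 [ 0.414  -0.0558  0.053 ]
scene [366.56 271.89] 39.6 [ 0.4292 -0.1606  0.053 ]
scene [375.58 274.3 ] 51.5 [ 0.4325 -0.1883  0.053 ]
```

Run:
```python
from h import *
s=8
for cam,(x0,y0,x1,y1) in (("top",(345,184,380,204)),("scene",(350,200,380,222))):
    im=cv2.imread(f"pics/{cam}0.png")[y0:y1,x0:x1]
    im=cv2.resize(im,None,fx=s,fy=s,interpolation=cv2.INTER_CUBIC)
    m=(im.max(2)<75).astype(np.uint8)
    m=cv2.morphologyEx(m,cv2.MORPH_OPEN,np.ones((20,20)))
    n,l,st,c=cv2.connectedComponentsWithStats(m);i=1+st[1:,4].argmax()
    cn,_=cv2.findContours((l==i).astype(np.uint8),0,2)
    b=cv2.boxPoints(cv2.minAreaRect(cn[0]))
    q=(b+.5)/s-.5+[x0,y0]; q=q[np.argsort(q[:,1])]
    print(cam,q.round(1).tolist())
    e=q[:2][np.argsort(q[:2,0])]
    P=[ray(cam,u,.157) for u in e]
    print([p.round(4) for p in P],"w",np.linalg.norm(P[0]-P[1]),"mid",((P[0]+P[1])/2).round(4))
    cam_c=ray(cam,[320,200],1)
    mid=(P[0]+P[1])/2
    k=np.array([.4239,-.1104]) ; ux=np.array([.1538,.0224])/.1554; uy=np.array([-ux[1],ux[0]])
    d=mid[:2]-(k+.109*ux); print("in balance", d@ux, d@uy, "cover", d@ux-.008)
# candidate cover corners (top crop)
ux=np.array([.1538,.0224])/.1554; uy=np.array([-ux[1],ux[0]]);o=np.array([.4239,-.1104])+.109*ux
for u in ((79,80),(270,50),(310,256),(118,290)):
    p=ray("top",(320+u[0]/5-.4,145+u[1]/5-.4),.14);d=p[:2]-o;print(p.round(3),(d@ux).round(4),(d@uy).round(4))
print(np.degrees(np.arctan2(ux[1],ux[0])),o)
```

```text
top [[371.4, 188.1], [350.4, 191.6], [373.2, 198.5], [352.2, 202.0]]
[array([ 0.5881, -0.0503,  0.157 ]), array([ 0.5977, -0.1194,  0.157 ])] w 0.06971299430713124 mid [ 0.5929 -0.0849  0.157 ]
in balance 0.06187783082121406 0.000931369850475477 cover 0.05387783082121406
scene [[355.1, 205.0], [375.1, 208.7], [353.5, 213.8], [373.5, 217.5]]
[array([ 0.5802, -0.0535,  0.157 ]), array([ 0.5916, -0.1162,  0.157 ])] w 0.06379965733055322 mid [ 0.5859 -0.0849  0.157 ]
in balance 0.05495850269309123 0.001930465750309052 cover 0.04695850269309123
[ 0.698 -0.005  0.14 ] 0.1778 0.0647
[ 0.715 -0.134  0.14 ] 0.1754 -0.0652
[ 0.574 -0.154  0.14 ] 0.0331 -0.0644
[ 0.555 -0.026  0.14 ] 0.0329 0.0646
8.286505367439233 [ 0.53177773 -0.09468829]
```

Top and scene agree on the layout. Key spacing measures 155 mm against 156, grip width about 70 against 74, cover width 130 mm, yaw about 8.3°. The cover is about 53 mm open: grip back face at x≈+62 mm and cover back edge at 176 mm, which fits 123+53. I'll close the fingers, hover behind the grip and look with the wrist camera.

```bash
cat >> h.py <<'E'
UX=np.array([.1538,.0224])/.1554; UY=np.array([-UX[1],UX[0]]); O=np.array([.4239,-.1104])+.109*UX
from scipy.spatial.transform import Rotation as Rot
_x=np.r_[-UY,0];_z=np.array([0,0,-1.]);_R=np.stack([_x,np.cross(_z,_x),_z],1)
q=Rot.from_matrix(_R).as_quat();Q=np.r_[q[3],q[:3]]
def B(x,y,z): return np.r_[O+x*UX+y*UY,z]
def toB(p): d=np.array(p)[:2]-O; return np.r_[d@UX,d@UY,p[2]]
def wray(uv,z,pos,quat):
    m=imaging.camera_model("wrist");T=np.array(m["T_tool_cam"]);K=np.array(m["K"])
    R=Rot.from_quat(np.r_[quat[1:],quat[0]]).as_matrix()
    d=R@T[:3,:3]@np.linalg.inv(K)@np.array([uv[0],uv[1],1.]);c=R@T[:3,3]+pos
    return c+d*(z-c[2])/d[2]
E
python3 - <<'E'
from h import *
jaws.close(20)
p=np.array(bot.current_tool_pos());p[2]=.30
bot.move_straight(p,v=.2)
bot.reach(B(.09,0,.30),Q)
pos=np.array(bot.current_tool_pos());qq=np.array(bot.current_ee_rot())
im=imaging.read_camera("wrist");cv2.imwrite("pics/w1.png",im[:,:,::-1])
np.savez("w1.npz",pos=pos,q=qq)
print(toB(pos),bot.current_joint_positions(),bot.current_contact_force(),bot.current_gripper_width(),bot.current_clock())
E
```

```text
[ 0.08966665 -0.00096443  0.2998669 ] [-3.10455021e-01  3.66223478e-01  1.21946758e+00 -3.14569945e-04
  1.55597958e+00  1.11711665e+00] [ 0.57232214 -0.29402615  1.26852399] 0.00023452746782439053 3.45
```

View pics/w1.png

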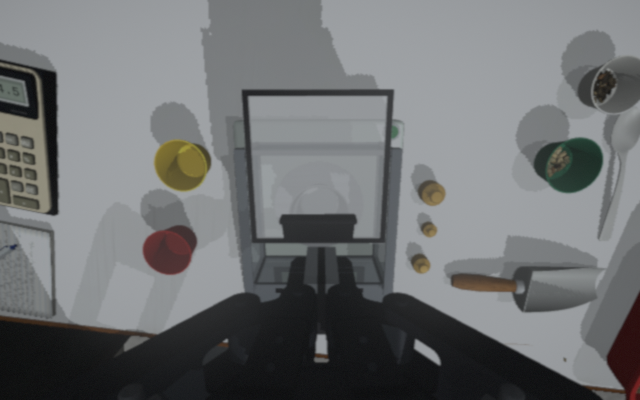

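The wrist view shows the cover frame with corners at about (243,91) to (393,242). The grip's back edge runs from about (281,215) to (357,215), to the left and right of the fingertips and clear of them. I'll cast rays for both.

Run:
```python
from h import *
d=np.load("w1.npz")
for n,u,z in(("gripL",(281,215),.157),("gripR",(357,215),.157),("cBL",(243,91),.14),("cBR",(393,91),.14),("cFL",(250,242),.14),("cFR",(388,242),.14)):
    print(n,toB(wray(u,z,d["pos"],d["q"])).round(4))
```

```text
gripL [0.0665 0.0363 0.157 ]
gripR [ 0.0664 -0.0347  0.157 ]
cBL [0.1768 0.068  0.14  ]
cBR [ 0.1767 -0.0651  0.14  ]
cFL [0.032  0.0711 0.14  ]
cFR [ 0.0318 -0.0692  0.14  ]
```

All three views agree: back face at x_b of about 62–66 mm, centred within 1 mm, cover open about 55 mm. I'll descend 18 mm or more behind the face and draw it with force checks.

Run:
```python
from h import *
bot.move_straight(B(.097,0.001,.30),attitude=Q,v=.15)
bot.move_straight(B(.097,0.001,.170),v=.12)
f0=np.array(bot.current_contact_force());print("f0",f0)
z=.170
while z>.1478:
    z-=.004;bot.move_straight(B(.097,.001,z),v=.04)
    f=np.array(bot.current_contact_force())-f0
    if abs(f[2])>1.5: print("touch",z,f);break
print("z",toB(bot.current_tool_pos()),f)
f0=np.array(bot.current_contact_force())
x=.097
while x>.030:
    x-=.004;bot.move_straight(B(x,.001,z),v=.05)
    f=np.array(bot.current_contact_force())-f0
    fb=f[:2]@UX
    print(round(x,4),toB(bot.current_tool_pos()).round(4),"fx",fb.round(2),"fz",f[2].round(2))
    if abs(fb)>6 or abs(f[2])>5: break
print(bot.current_clock())
im=imaging.read_camera("wrist");cv2.imwrite("pics/w2.png",im[:,:,::-1])
```

```text
f0 [-0.33413425  0.58820522 -0.29211401]
z [0.09680224 0.00108901 0.14562223] [ 0.35554858 -0.41430113  0.50708482]
0.093 [0.0928 0.001  0.1461] fx -0.64 fz -0.16
0.089 [0.0888 0.001  0.1461] fx -0.26 fz -0.42
0.085 [0.0848 0.001  0.146 ] fx 0.6 fz -0.77
0.081 [0.0808 0.001  0.146 ] fx 0.32 fz -0.58
0.077 [0.0768 0.001  0.146 ] fx -0.2 fz -0.48
0.073 [0.0728 0.001  0.1461] fx -0.59 fz -0.89
0.069 [0.0687 0.001  0.146 ] fx -0.2 fz -0.34
0.065 [0.0647 0.001  0.146 ] fx 0.21 fz -0.53
0.061 [0.0607 0.001  0.146 ] fx 0.1 fz -0.63
0.057 [0.0567 0.001  0.146 ] fx -1.33 fz -0.54
0.053 [0.0527 0.001  0.146 ] fx -0.61 fz 0.39
0.049 [0.0486 0.001  0.146 ] fx 0.72 fz 0.32
0.045 [0.0446 0.0011 0.146 ] fx -0.23 fz -0.54
0.041 [0.0406 0.001  0.146 ] fx 1.43 fz 0.43
0.037 [0.0366 0.001  0.146 ] fx 0.1 fz -0.66
0.033 [0.0326 0.001  0.146 ] fx 0.39 fz -0.02
0.029 [0.0286 0.001  0.146 ] fx 0.21 fz 0.56
10.6833
```

View pics/w2.png

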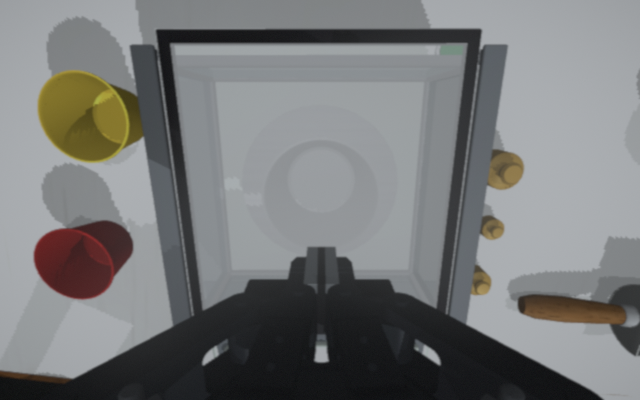

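The cover is following the fingers: its back edge is now at row 36 and the tip is at column 320, row 250. I'll go on in finer steps to the end stop.

Run:
```python
from h import *
pos=np.array(bot.current_tool_pos());qq=np.array(bot.current_ee_rot())
print("back edge",toB(wray((320,30),.14,pos,qq)))
x=.029
f0=np.array([0.24,0.,0.])
while x>.006:
    x-=.0015;bot.move_straight(B(x,.001,.146),v=.03)
    f=np.mean([np.array(bot.current_contact_force()) for _ in range(4)],0)
    fb=f[:2]@UX
    print(round(x,4),toB(bot.current_tool_pos())[0].round(4),"fx",fb.round(2),"fz",f[2].round(2))
    if abs(fb)>5 or abs(f[2])>6: break
print(bot.current_clock())
pos=np.array(bot.current_tool_pos());qq=np.array(bot.current_ee_rot());np.savez("w3.npz",pos=pos,q=qq)
im=imaging.read_camera("wrist");cv2.imwrite("pics/w3.png",im[:,:,::-1])
```

```text
back edge [0.13208371 0.00141454 0.14      ]
0.0275 0.0274 fx 0.11 fz -0.12
0.026 0.026 fx 1.51 fz -1.09
0.0245 0.0244 fx 0.05 fz -0.0
0.023 0.0228 fx 0.71 fz 0.12
0.0215 0.0213 fx 0.97 fz 0.21
0.02 0.0198 fx 0.05 fz 0.63
0.0185 0.0189 fx 2.88 fz -1.29
0.017 0.0189 fx 7.62 fz -4.11
12.7333
```

View pics/w3.png

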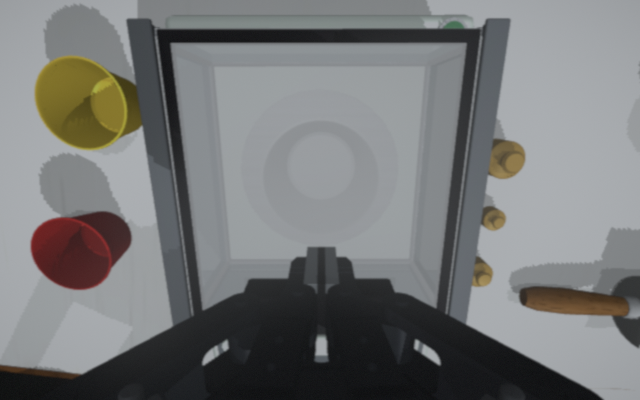

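The end stop came at TCP x_b = 18.9 mm, where 8 mm plus the 11 mm half pad predicts 19, with force rising to about 8 N. The cover now sits within its frame (rails at rows 20–36). I'll back off, rise, move over the bar key and check the cover and keys.

Run:
```python
from h import *
bot.hold(.2)
bot.move_straight(B(.035,.001,.146),v=.06)
bot.move_straight(B(.035,.001,.30),v=.2)
bot.move_straight(B(-.112,.001,.30),v=.2)
for n in("wrist","top","scene"):
    pos=np.array(bot.current_tool_pos());qq=np.array(bot.current_ee_rot())
    im=imaging.read_camera(n)[:,:,::-1];cv2.imwrite(f"pics/{n}4.png",im)
    if n=="wrist":np.savez("w4.npz",pos=pos,q=qq)
print(toB(pos),bot.current_contact_force(),bot.current_clock())
a=cv2.imread("pics/scene4.png")[180:300,300:420]; cv2.imwrite("pics/scene4c.png",cv2.resize(a,None,fx=4,fy=4,interpolation=cv2.INTER_CUBIC))
```

```text
[-0.11116109  0.00087181  0.29971864] [ 1.14685118 -0.08128312 -0.77234892] 15.3833
```

View pics/wrist4.png

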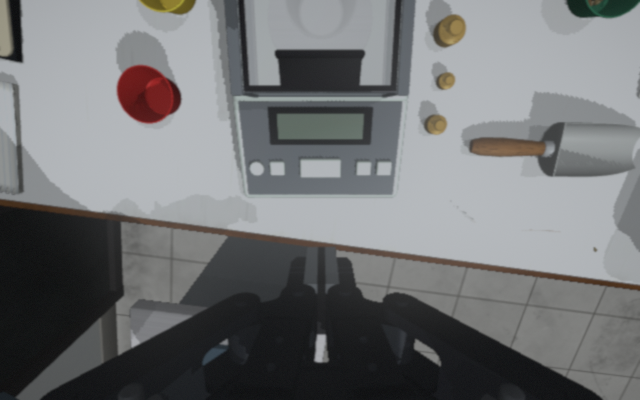

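View pics/scene4c.png

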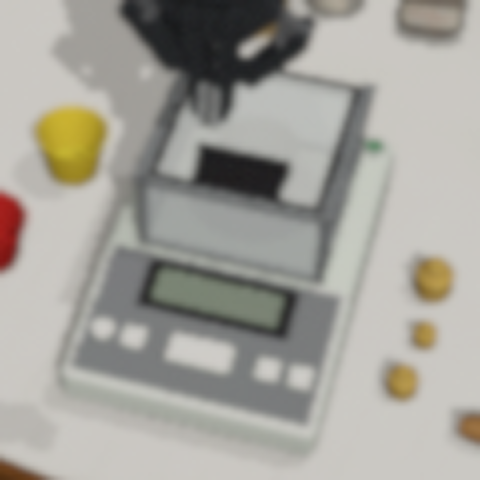

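The wrist picture shows the bar key centred at about (320,168), with round (257,169), left (278,169), right (363,168) and far right (384,168). The grip's top edge is at row 51. The bar is the only wide key and it is in the middle. I'll cast rays.

Run:
```python
from h import *
d=np.load("w4.npz")
im=cv2.imread("pics/wrist4.png")[155:182,245:395]
m=(im.min(2)>150).astype(np.uint8)
n,l,st,c=cv2.connectedComponentsWithStats(m)
for i in range(1,n):
    if 60<st[i,4]<1500:
        print(c[i]+[245,155],st[i,2:4],toB(wray(c[i]+[245,155],.053,d["pos"],d["q"])).round(4))
for n,u,z in(("gripL",(276,51),.157),("gripR",(365,51),.157)): print(n,toB(wray(u,z,d["pos"],d["q"])).round(4))
print(solver.solve_ik(B(-.111,.001,.05),Q))
a=cv2.imread("pics/wrist4.png")[30:205,220:420]; cv2.imwrite("pics/w4c.png",cv2.resize(a,None,fx=4,fy=3.4,interpolation=cv2.INTER_CUBIC))
```

```text
[320.         168.02420575] [39 17] [-0.1087  0.002   0.053 ]
[256.34883721 168.48837209] [13 12] [-0.1092  0.0797  0.053 ]
[277.03870968 168.46451613] [13 12] [-0.1092  0.0545  0.053 ]
[363.41772152 168.48734177] [14 12] [-0.1092 -0.0511  0.053 ]
[383.78980892 168.52229299] [14 12] [-0.1093 -0.076   0.053 ]
gripL [0.0055 0.0372 0.157 ]
gripR [ 0.0055 -0.0349  0.157 ]
[-5.11511419e-01  2.78874132e-01  2.03053226e+00 -4.44089210e-16
  8.32186267e-01  9.14658106e-01]
```

View pics/w4c.png

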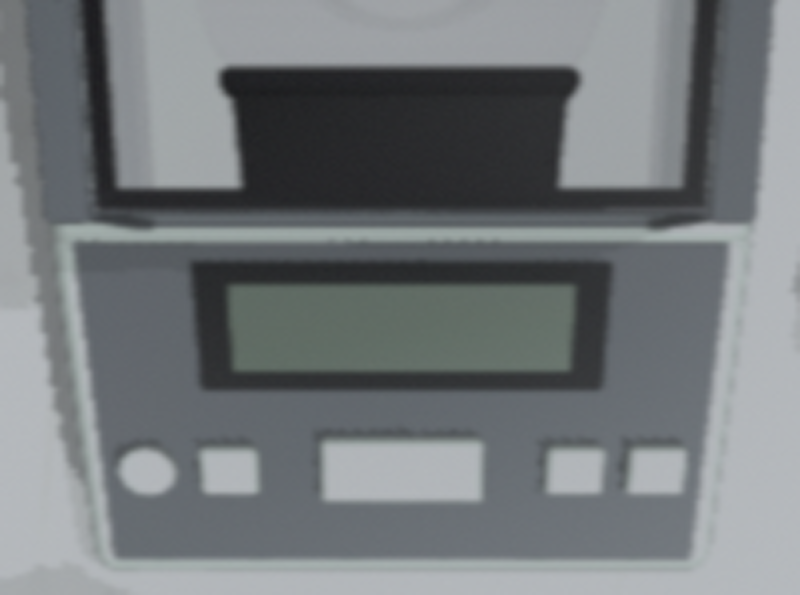

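The cover is against its front frame. The bar key measures (-109, +2) mm with its neighbours at ±53 and ±78, as specified. Pressing now, slightly forward of centre, in small steps with force checks.

Run:
```python
from h import *
F=lambda: np.mean([np.array(bot.current_contact_force()) for _ in range(4)],0)
bot.move_straight(B(-.111,.0015,.10),v=.18)
bot.move_straight(B(-.111,.0015,.064),v=.08)
bot.hold(.1);f0=F();print("f0",f0,bot.current_clock())
z=.064
while z>.044:
    z-=.001;bot.move_straight(B(-.111,.0015,z),v=.02);bot.hold(.05)
    f=F()-f0
    print(round(z,4),toB(bot.current_tool_pos()).round(4),f.round(2))
    if f[2]>6: break
bot.hold(.5);print("held",F()-f0,toB(bot.current_tool_pos()).round(4))
im=imaging.read_camera("scene")[:,:,::-1];cv2.imwrite("pics/s5.png",cv2.resize(im[180:300,300:420],None,fx=4,fy=4,interpolation=cv2.INTER_CUBIC))
print(bot.current_clock())
```

```text
f0 [0.20542046 0.52432359 0.69231697] 17.3417
0.063 [-0.111   0.0015  0.0632] [-0.58 -1.13 -0.84]
0.062 [-0.1111  0.0015  0.062 ] [-0.18 -0.2  -1.15]
0.061 [-0.1111  0.0015  0.0609] [ 0.09 -0.23  0.47]
0.06 [-0.111   0.0015  0.06  ] [-0.33  0.08 -0.67]
0.059 [-0.1111  0.0015  0.059 ] [-0.31 -0.53 -0.96]
0.058 [-0.111   0.0015  0.058 ] [-0.27 -0.76 -0.68]
0.057 [-0.1111  0.0015  0.057 ] [-0.55  0.07 -0.7 ]
0.056 [-0.111   0.0015  0.056 ] [-0.18 -0.73 -0.61]
0.055 [-0.1111  0.0015  0.055 ] [-0.87 -0.   -0.32]
0.054 [-0.1111  0.0015  0.054 ] [-0.02 -0.35 -0.76]
0.053 [-0.1109  0.0015  0.0531] [ 0.88 -0.42  1.43]
0.052 [-0.1108  0.0014  0.0521] [0.7  0.93 1.78]
0.051 [-0.1108  0.0014  0.0511] [0.86 0.2  3.01]
0.05 [-0.1108  0.0013  0.0501] [1.26 0.97 2.17]
0.049 [-0.1107  0.0013  0.0495] [0.64 1.13 8.76]
held [0.04927733 1.21331741 7.48440943] [-0.1107  0.0013  0.0495]
22.3917
```

View pics/s5.png

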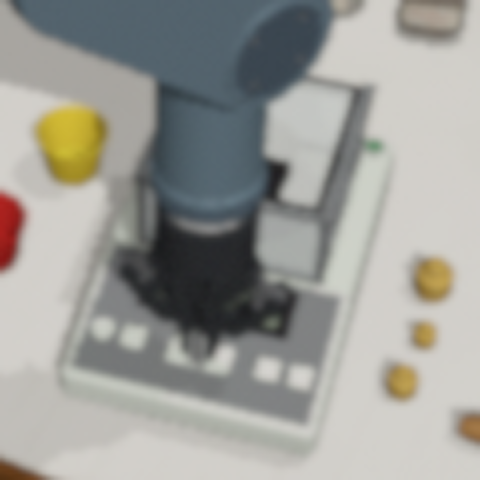

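The tips are on the bar only, and both side keys are in clear view beside them. Contact came at z≈53.5 mm and the stop at 49.5 mm, so the travel was the full 4 mm. The key was held for over 0.5 s at about 7.5 N. Now I'll release it and check.

Run:
```python
from h import *
bot.move_straight(B(-.111,.0015,.075),v=.05)
bot.move_straight(B(-.111,.0015,.30),v=.2)
bot.hold(.2)
for n in("wrist","top"):
    im=imaging.read_camera(n)[:,:,::-1];cv2.imwrite(f"pics/{n}6.png",im)
a=cv2.absdiff(cv2.imread("pics/wrist4.png"),cv2.imread("pics/wrist6.png"))[:230];print("diff>40 px:",(a.max(2)>40).sum())
print(bot.current_contact_force(),bot.current_clock())
```

```text
diff>40 px: 941
[ 0.1470355  -0.09971365  0.72074552] 24.6333
```

View pics/wrist6.png

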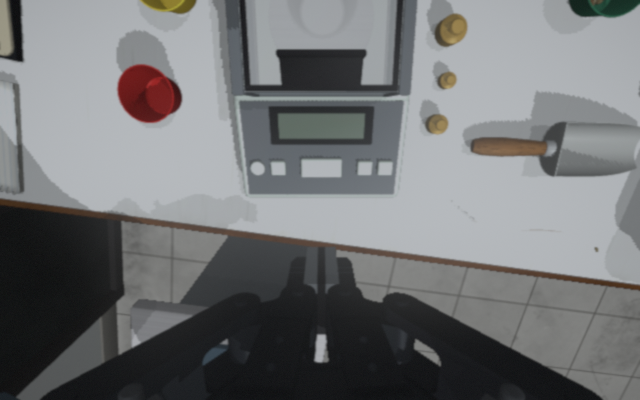

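View pics/top6.png

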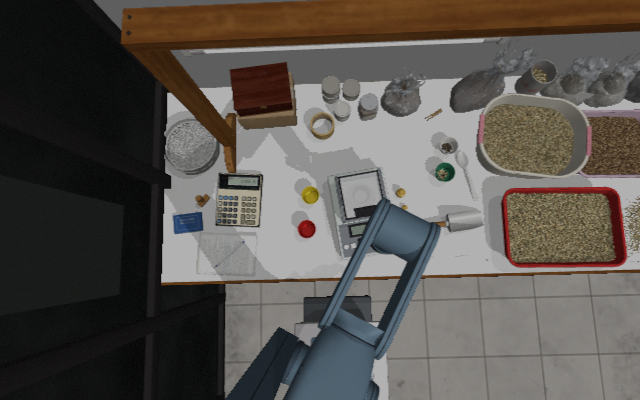

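The wrist view matches the one before the press, shifted by about 1 px: grip edge at row 51 (shut), bar key up at (321,168), weights and scoop in place. The top view shows the green cup at (445,172), the stamp at (202,200) and the steel cup on the pan, none of them shifted. Handing in.

Run:
```python
from rig import bot
print(bot.job_done(), bot.current_clock())
```

```text
the job is handed in; nothing more can be done
the job is handed in; nothing more can be done
```

I shut the draught-shield cover by its grip, then pressed the tare bar fully down and let it come up again. The job was handed in at about 25 s; no verdict is reported.

- **Cover:** I drew it about 54 mm with closed fingertips behind the grip. It met the end stop with the TCP at x = 18.9 mm of the balance, where 19 mm was expected, and the force rose to about 8 N. I then backed off before going to the key.
- **Tare key:** the bar moved about 4 mm to its stop, from z = 53.5 to 49.5 mm. I held it there for just over half a second at about 7.5 N.
- **Last checks:** the wrist view before and after the press shows the cover still shut, the bar up and the other keys unchanged. Nothing round the balance or on the pan appears to have moved.
- **Disagreements:** the views differed by 4 to 11 mm along x on the grip's first position, with the scene camera farthest off. After shutting, the wrist view put its back face at 5.5 mm instead of 8 mm. I trusted the end-stop contact over these. The plain before/after image difference also flagged 941 pixels; I took it for the roughly 1 px shift of the arm's pose and checked by eye.

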